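# Make the slicer safe: cover the blade, clamp the carriage and bolt it

### The arm

A 6-joint arm with a two-finger parallel gripper is mounted at the origin on the work surface. World frame = base frame: x ahead of the robot, y to its left, z up, the work surface at z = 0. Lengths are in mm, angles in rad, forces in N, time in s.
With the tool pointing down it reaches from about 400 to 825 mm from the base axis. Payload 7 kg.
Tool frame: the origin (TCP) lies at the very end of the fingers, on their centre line; the grasp point (between the pads) lies 19 mm behind it; x points along the fingers, z is the direction in which the jaws open and shut, and the axes are right-handed (so a half turn about x gives the same grasp; the last joint's range is limited). The gripper opens to 88 mm and grips with 3 to 60 N. Pads are 19 mm wide; open, the fingers measure 130 mm over their backs; the gripper's body (78 mm by 193 mm) begins 47 mm behind the grasp point.
Start: joints at [-0.976, 0.359, 0.012, 0, -1.224, -0.288], TCP at [203.83, -643.466, 226.561] pointing down, gripper open.
Joint ranges: [-3.07, 3.07], [-1.43, 2.12], [-1.02, 1.25], [-3.03, 1.67], [-3.05, -0], [-3.03, 3.03]. Speed limits (rad/s): [2.39, 2.39, 3.01, 3.14, 3.14, 3.14].

### API

Orientations are given as a unit quaternion [x, y, z, w].
In Python, from plant import arm, cams gives the robot as it stands.
- The arm moves only by the shell command python3 -m jog 'ROWS' [FORCE]. ROWS is a JSON object of lists of equal length, an entry for each row: "grip": the opening, from 0 (shut) to 1 (fully open); "translation": the shift along the tool's x, y, z in mm, a list of three; "yaw": the turn about the tool's x in degrees. In form: {"grip": [grip, ...], "translation": [[x, y, z], ...], "yaw": [yaw, ...]}. A call has 1 to 12 rows; each row is the pose to reach, as a shift and turn from the pose commanded when the call began, along the tool's axes at that moment; what a row does not reach only later rows make up. A row lasts 1/8 s, in which the tool goes at most 62.5 mm and 10.7 degrees, less where a joint would pass 70% of its speed; a pose out of reach is approached as far as the arm can. A call with a gripper value outside its range is refused whole. The fingers move at their own pace and stop on an object; FORCE is the grip in N (left out, the last holds). Time passes only in rows, so rows that repeat a pose let the fingers close. It gives the time, the measured TCP pose, the force and the opening at its end, in the units of the state.
- arm.get_obs(): the state, without advancing time (a new reading comes with each control period).
- cams.camera(name): name is "scene" or "side" or "wrist"; returns a dict with "img" (400x640x3 uint8, red, green, blue), "depth" (400x640 float32, mm along the optical axis (not along the pixel's ray), 0 where there is no reading), "K" (3x3 intrinsics, pixels), "k1" (the pictures are not rectified: a ray, as slopes to the right and down, at radius r is drawn at 1 + k1 r^2 times it, then the intrinsics apply), "rvec" (rotation vector, rad) and "tvec" (3), from world to camera coordinates, as OpenCV has them. Camera axes: x right, y down, z forward; pixel columns grow to the right and rows downward; lengths in mm; the calibration is good to about 2 mm. A picture is of the moment at which its call begins.
- arm.hand_in(): hands the job in, once; it reports no verdict.
Trained networks look in a picture, given as the dict that the camera call returned (one of the last four; its "shot" number tells which), for a name from the list of things; names that differ only in an ending like _2 or _b are one class to them, and where a whole thing is asked for, a point or a joint stands for the part that bears it (a point fixed in the world has none). Each returns a list of dicts, best first, with "score" (0 to 1); they miss things now and then, are a little off and sometimes report something else, mostly with a low value. They report only what shows in the picture. A call takes as long as a camera call. They do not tell look-alikes from the thing itself.
- cams.recognise(picture, target): "point" ([x, y, z] in mm, in the coordinates of the camera as it stood for that picture, good to about 4 mm: the middle of the surface that is visible of it).
The state is a dict: "t": time; "joint_positions": joint angles; "joint_velocities": joint speeds; "effort": joint torques, N m; "tool_pos": TCP position; "ee_rot": TCP orientation; "force": force on the tool from outside, world axes, zero at the start; "moment": the same for the moment, N m; "grip_width": finger opening in mm.
Only numpy, scipy, OpenCV 4.12 (cv2) and the standard library are available. Lean on these libraries where they do the work, as an engineer would, in place of code of your own. Each camera call takes 0.05 s, during which the arm holds its last target. There are 200 camera calls.

### The job

Make the vegetable slicer safe to leave: lift the brush off its deck and lay it flat on the chopping board, loosen the bar-shaped clamp knob on the carriage and slide the carriage all the way home over the blade. With the carriage home, tighten the clamp knob firmly, and last of all push the bolt fully into the slot in the carriage. Do not turn the small round thickness dial, and leave the jar on the board, the pepper mill and the mug where they stand.

Things in the scene. Friction and masses are not known exactly. Their poses are not given: they have to be found in the camera images.
- slicer: White slicer fixed to the worktop, long along its y; origin on the worktop under mid-deck. Deck x -65..65, y -200..170, top 52 mm high; diagonal steel blade near y=+100; black handle on to y=290, 56 high. At y=+100 an arm for the bolt stands out on +x: x 65..195, y 79..121, 52 high, with two steel collars to 80 high (x 85..97, 170..186).
- carriage (a joint): Grey carriage block on the deck, 130 (x) by 90 (y) mm, top 90 mm above worktop. Value in m along slicer +y: 0 = away from the blade, centre at slicer y=-100; 0.200 = home at the end stop, centre at y=+100, over the blade. Locked while the clamp is tight, about 2 N when loose. A slot 19 wide, 45 deep in the middle of its +x side takes the bolt.
- carriage_mid (a point): Middle of the carriage's top face, 90 mm above the worktop (moves with the carriage; its axes are the slicer's). The clamp knob's axis is 15 mm to its -x side.
- clamp (a joint): Clamp knob on top of the carriage. Value in rad, growing clockwise seen from above: 0 = fully loose stop, the clamp bites from 1.0, 1.5 = tight stop. Stiff, about 0.15 to 0.3 N m.
- clamp_grip (a point): Point to grip the clamp knob, on its vertical axis, 121 mm above the worktop. The black bar grip is 62 mm long along this point's x, 16 mm thick along its y, and spans heights 100 to 133 mm; below it is a disc of 52 mm diameter.
- bolt (a joint): Steel barrel bolt beside the home position. Value in m: 0 = fully drawn back, 0.055 = fully in; it moves along the slicer's -x. It can enter the slot only when the carriage is home; a bolt pushed in early blocks the carriage.
- bolt_tab (a point): Top middle of the upright steel tab on the bolt, 124 mm above the worktop, axes as the slicer's. The tab is 14 mm thick (x), 22 mm wide (y) and stands from 72 to 124 mm. The rod below is 14 mm thick, axis 66 mm above the worktop.
- dial_mark (a point): White mark on the rim of the small round thickness dial (36 mm across, 18 high), which sits on the deck at slicer x=0, y=-178. Leave it alone.
- brush: Loose flat wooden counter brush lying on the deck in the carriage's way, 150 mm long along its x, 18 mm thick, 90 g. Origin: centre of the underside. Handle 22 mm wide from x=-75 to +23, head 44 mm wide from x=23 to 75. Balances near x=+12.
- board: Chopping board fixed on the worktop, 320 mm along its x, 220 mm along its y, 12 mm thick, with an arched handle at its +x end. Origin: centre of the underside.
- jar: Bystander: jar, 60 mm across, 110 high, standing on the chopping board near its -x end. Origins of all bystanders: centre of underside.
- mill: Bystander: wooden pepper mill, 54 mm across, 165 high, beyond the slicer.
- mug: Bystander: white mug, 76 mm across, 90 high, handle on its +y side, beyond the slicer.
Not all that is in view belongs to the job. What is shaped like the brush but black, turquoise or yellow is not meant.

How it is judged:
By the outcome, as a careful person would: the job done as asked, in the order asked, and still so for the second after the job is handed in, with the robot touching nothing.
It also fails if it takes over 72 s, if anything falls off the work surface, if the arm or the gripper's body presses on something with over 40 N, if the wrist force passes 120 N, or if a joint passes its speed limit or range.

## Working session

There is one attempt and no reset: what is moved stays moved. The work goes in short steps, Python scripts to look and compute and a shell command to move; the robot and the scene stay as the last step left them, time stands still between calls to the robot, and variables do not carry over. Pictures are saved under pics/ and viewed, about 8 in all and at most 12, crops included, and the job is handed in when it is done.

```bash
mkdir -p pics; cat > h.py <<'E'
import numpy as np, cv2
from scipy.spatial.transform import Rotation as R
from plant import arm, cams
def world(c,p):
    Rm=cv2.Rodrigues(np.array(c["rvec"],float))[0]
    return Rm.T@(np.array(p,float)-np.array(c["tvec"],float).ravel())
def px2w(c,u,v,z=None):
    """pixel -> world, by depth or on plane z"""
    k=c["k1"];D=np.array([k,0,0,0,0],float)
    x,y=cv2.undistortPoints(np.array([[[u,v]]],float),np.array(c["K"],float),D)[0,0]
    if z is None:
        d=float(c["depth"][int(round(v)),int(round(u))]);return world(c,[x*d,y*d,d])
    o=world(c,[0,0,0]);r=world(c,[x,y,1])-o
    return o+r*(z-o[2])/r[2]
def w2px(c,p):
    k=c["k1"];D=np.array([k,0,0,0,0],float)
    return cv2.projectPoints(np.array([p],float),np.array(c["rvec"],float),np.array(c["tvec"],float),np.array(c["K"],float),D)[0].ravel()
def save(c,n,box=None,s=1):
    im=c["img"][...,::-1]
    if box: im=im[box[1]:box[3],box[0]:box[2]]
    cv2.imwrite("pics/"+n,cv2.resize(im,None,fx=s,fy=s,interpolation=cv2.INTER_CUBIC))
def tool(p):
    """world delta vec -> tool axes"""
    return R.from_quat(arm.get_obs()["ee_rot"]).inv().apply(p)
E
python3 - <<'E'
from h import *
np.set_printoptions(precision=1,suppress=True)
for n in ("scene","side"):
    c=cams.camera(n); save(c,n+"0.png")
    for t in ["slicer","carriage","carriage_mid","clamp_grip","bolt_tab","dial_mark","brush","board","jar","mill","mug"]:
        for r in cams.recognise(c,t)[:4]:
            w=world(c,r["point"]); print(n,t,round(r["score"],2),w,w2px(c,w))
o=arm.get_obs();print(o["tool_pos"],R.from_quat(o["ee_rot"]).as_matrix(),o["t"])
E
```

```text
scene slicer 0.72 [526.2  49.2  51.3] [354.9 207.3]
scene carriage 0.68 [535.6 -34.6  87.3] [327.6 214.4]
scene carriage 0.3 [513.7 -35.8 110.7] [323.1 202.3]
scene carriage_mid 0.71 [536.1 -33.2  88.5] [328.2 214.1]
scene clamp_grip 0.61 [516.  -36.  110.6] [323.5 203. ]
scene bolt_tab 0.67 [561.8 213.1  74. ] [418.6 188.7]
scene dial_mark 0.48 [568.4 -96.2  67.2] [310.7 239.3]
scene dial_mark 0.27 [515.9 -38.1 113.3] [322.7 202.7]
scene brush 0.6 [178.6 287.7  13.8] [365.  104.9]
scene brush 0.57 [779.9 157.   16.9] [447.5 277.8]
scene brush 0.56 [538.8 372.7  17.6] [458.3 174.5]
scene board 0.61 [ 461.6 -360.    10.4] [192.8 260.2]
scene board 0.61 [523.2  46.7  51.8] [353.4 206.7]
scene jar 0.72 [ 330.  -358.6   90.7] [169.3 200.8]
scene mug 0.94 [612.2 104.4  53.1] [392.  224.3]
side slicer 0.91 [484.2 148.9  48.2] [317.9 263.5]
side carriage 0.97 [524.6  -7.8  88.5] [307.1 206.7]
side carriage_mid 0.93 [517.4 -10.8  83.5] [309.8 207.2]
side clamp_grip 0.68 [510.6 -26.3 113.2] [312.5 195.9]
side bolt_tab 0.65 [553.4 227.8  70.4] [286.6 284.8]
side bolt_tab 0.29 [647.3   0.6  97.8] [262.2 204.8]
side dial_mark 0.62 [558.3 -90.5  65.5] [298.4 190.5]
side dial_mark 0.2 [ 445.4 -330.    14.2] [338.7 152.5]
side brush 0.83 [428.1 127.7  64.8] [340.3 254. ]
side brush 0.75 [527.3 374.9  16.2] [291.7 356.8]
side brush 0.71 [173.5 294.4  21.6] [448.2 330.6]
side brush 0.68 [769.5 171.7  15.1] [208.3 272.6]
side board 0.68 [ 444.9 -327.5   11.1] [338.8 153.6]
side board 0.39 [551.  219.6  72.5] [288.  281.4]
side jar 0.62 [ 307.5 -342.    80.6] [380.8 136.3]
side mill 0.58 [646.5  -2.5 102.2] [262.5 202.8]
side mug 0.58 [608.1 117.8  53. ] [271.5 250. ]
[ 203.8 -643.5  226.5] [[-0.  -1.  -0.3]
 [ 0.  -0.3  1. ]
 [-1.   0.   0. ]] 1.2
```

```bash
cd pics; python3 -c "
import cv2,numpy as np
a=cv2.imread('scene0.png');b=cv2.imread('side0.png')
print(a.shape)"
```

```text
(400, 640, 3)
```

View pics/scene0.png

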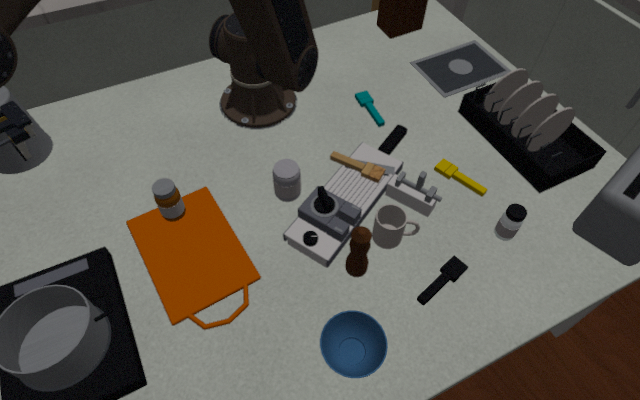

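View pics/side0.png

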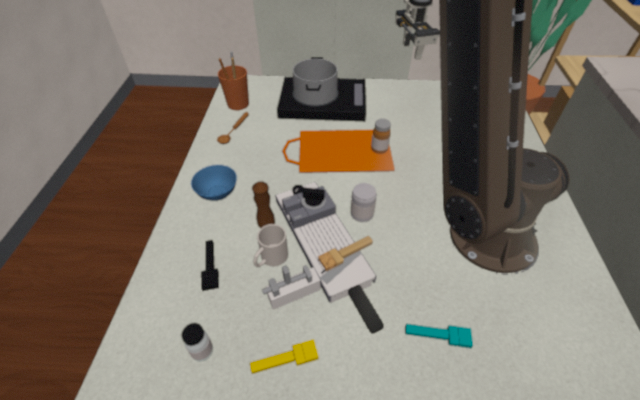

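Scene: the wooden brush lies across the deck at scene (358,165) / side (345,250). Look-alikes are turquoise (370,107), yellow (460,177) and black (443,281) in the scene view, and a spoon at side (233,128). I choose the bare-wood one on the deck. The carriage is at (325,210), the dial at (310,239), the bolt at (415,190) and the board at (192,255) with the jar on it.

```bash
python3 - <<'E'
from h import *
np.set_printoptions(precision=3,suppress=True)
print(tool([290,690,150]), tool([1,0,0]),tool([0,1,0]))
def cloud(c):
    d=c["depth"];v,u=np.nonzero(d>0)
    xy=cv2.undistortPoints(np.stack([u,v],1)[:,None].astype(float),np.array(c["K"]),np.array([c["k1"],0,0,0,0],float))[:,0]
    z=d[v,u];P=np.c_[xy*z[:,None],z]
    Rm=cv2.Rodrigues(np.array(c["rvec"],float))[0]
    return (P-np.array(c["tvec"]).ravel())@Rm, c["img"][v,u].astype(int)
for n in ("scene","side"):
    c=cams.camera(n);P,C=cloud(c)
    r,g,b=C.T
    reg=(P[:,0]>380)&(P[:,0]<680)&(P[:,1]>-140)&(P[:,1]<320)
    br=reg&(r-b>50)&(P[:,2]>56)&(P[:,2]<85)&(P[:,1]>50)
    print(n,"brush",br.sum(),cv2.minAreaRect(P[br][:,:2].astype(np.float32)),P[br][:,2].mean())
    dk=reg&(abs(P[:,2]-52)<4)&(C.min(1)>90)
    print("deck",dk.sum(),P[dk][:,:2].mean(0), cv2.minAreaRect(P[dk][:,:2].astype(np.float32)))
    ct=reg&(abs(P[:,2]-90)<4)&(P[:,1]<40)&(P[:,0]<600)
    print("carr",ct.sum(),P[ct].mean(0),cv2.minAreaRect(P[ct][:,:2].astype(np.float32)))
    bd=(r-b>80)&(abs(P[:,2]-12)<5)&(P[:,1]<-200)
    print("board",bd.sum(),P[bd].mean(0),cv2.minAreaRect(P[bd][:,:2].astype(np.float32)))
E
```

```text
[-149.965 -484.81   570.236] [-0.    -0.953 -0.302] [ 0.    -0.302  0.953]
scene brush 354 ((425.8740539550781, 122.77033996582031), (121.442138671875, 41.843605041503906), 35.23904037475586) 68.89679432390597
deck 3265 [495.78   62.441] ((515.8848876953125, 51.295501708984375), (381.64544677734375, 272.63421630859375), 89.72682189941406)
carr 1159 [523.461 -29.189  89.419] ((482.4277038574219, -43.54655456542969), (228.10061645507812, 98.77217102050781), 24.47122573852539)
board 10058 [ 451.889 -356.424   11.551] ((455.7206115722656, -351.53009033203125), (379.4051513671875, 217.17437744140625), 4.726937294006348)
side brush 492 ((424.8497619628906, 126.7461166381836), (115.9198226928711, 44.798221588134766), 30.551027297973633) 67.12603113477199
deck 3286 [475.893 112.264] ((515.966796875, 58.58793640136719), (396.2002868652344, 268.2972412109375), 89.96895599365234)
carr 679 [518.495 -14.326  88.673] ((490.7852478027344, -38.61869812011719), (200.35694885253906, 95.80699920654297), 25.29044532775879)
board 3366 [ 446.759 -340.309   12.214] ((566.758056640625, -365.08709716796875), (261.5560302734375, 627.9691162109375), 82.83367156982422)
```

```bash
python3 -m jog '{"grip":[1,1,1,1,1,1,1,1,1,1,1,1],"translation":[[-40,-10,10],[-90,-60,70],[-130,-110,130],[-150,-155,180],[-150,-200,235],[-150,-245,290],[-150,-290,340],[-150,-335,395],[-150,-380,450],[-150,-430,510],[-150,-485,570],[-150,-485,570]],"yaw":[0,0,0,0,0,0,0,0,0,0,0,0]}'
cat > wl.py <<'E'
from h import *
import sys
np.set_printoptions(precision=1,suppress=True)
c=cams.camera("wrist"); save(c,sys.argv[1],s=1.25)
for t in sys.argv[2:]:
    for r in cams.recognise(c,t)[:2]:
        w=world(c,r["point"]); print(t,round(r["score"],2),w,w2px(c,w))
import pickle;pickle.dump({k:c[k] for k in("img","depth","K","k1","rvec","tvec")},open("last.pkl","wb"))
o=arm.get_obs();print(o["tool_pos"],o["t"])
E
python3 wl.py w1.png carriage_mid clamp_grip bolt_tab dial_mark brush mill mug
```

```text
t: 2.8
tool_pos: [466.5, -15.9, 376.9]
ee_rot: [0.571, -0.417, -0.57, -0.418]
force: [1.6, -1.1, -0.2]
grip_width: 87.7
carriage_mid 0.74 [512.7 -35.6  87.8] [297.9 177.7]
carriage_mid 0.4 [510.1 -38.  109. ] [295.7 179.7]
clamp_grip 0.77 [507.1 -31.3 110.2] [301.1 179.3]
clamp_grip 0.71 [544.4 208.1  73.5] [443.2 239.9]
bolt_tab 0.96 [547.5 203.4  70.3] [439.  239.9]
bolt_tab 0.31 [481.6  60.6  52.5] [366.5 171.2]
dial_mark 0.6 [561.2 -97.   71.7] [249.6 192.9]
dial_mark 0.36 [545.4 205.4  67.8] [440.2 238.4]
brush 0.81 [776.2 151.3  22.5] [355.5 324.9]
brush 0.79 [192.  290.6  16.3] [574.7  30.6]
mill 0.95 [631.1 -23.5 105.2] [282.3 257.5]
mug 0.94 [620.6  96.   55.5] [357.8 256.6]
[466.  -18.9 376.5] 3.2
```

View pics/w1.png

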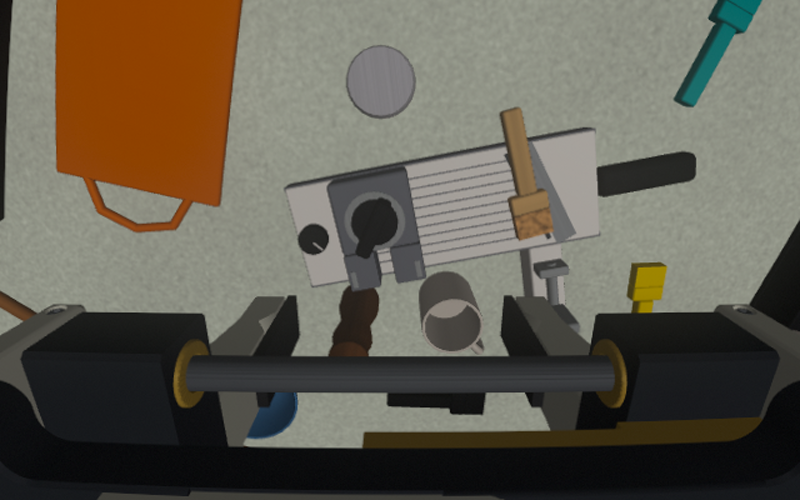

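```bash
python3 - <<'E'
from h import *
import pickle
c=pickle.load(open("last.pkl","rb"))
np.set_printoptions(precision=1,suppress=True)
f=lambda u,v,z=None:px2w(c,u/1.25,v/1.25,z)
for n,z,pts in [("deck",52,[(287,187),(313,286),(596,129),(600,235)]),("carrtop",90,[(328,184),(407,168),(425,278),(350,290)]),
 ("brush",70,[(502,112),(522,107),(515,238),(552,233),(510,198),(546,190)]),("barends",133,[(384,201),(365,256)]),("tab",124,[(535,265),(567,262),(540,276),(568,272)]),("disc",98,[(375,220)]),("disctop",98,[(345,220),(405,220)])]:
  for p in pts: print(n,p,f(*p,z),"depth:",f(*p))
save(c,"k1.png",(250,130,480,280),3.4)
E
```

```text
deck (287, 187) [ 512. -144.   52.] depth: [ 512.5 -144.4   50. ]
deck (313, 286) [627.2 -83.8  52. ] depth: [627.6 -83.8  51.2]
deck (596, 129) [339.  177.4  52. ] depth: [333.7 202.2  -2.3]
deck (600, 235) [453.1 238.1  52. ] depth: [460.5 268.6  -0.4]
carrtop (328, 184) [485.4 -93.9  90. ] depth: [486.3 -94.4  85.9]
carrtop (407, 168) [443.  -17.3  90. ] depth: [447.9 -15.1  51.6]
carrtop (425, 278) [558.4  42.1  90. ] depth: [593.5  59.4  -0.3]
carrtop (350, 290) [599.8 -37.5  90. ] depth: [630.9 -36.7  25.4]
brush (502, 112) [356.6  63.2  70. ] depth: [356.6  63.2  69.9]
brush (522, 107) [345.1  81.9  70. ] depth: [338.7 101.5  -2.5]
brush (515, 238) [485.2 131.3  70. ] depth: [489.1 138.3  51.5]
brush (552, 233) [466.  171.1  70. ] depth: [469.2 179.5  51.8]
brush (510, 198) [442.2 107.3  70. ] depth: [443.2 110.   61.4]
brush (546, 190) [420.8 143.3  70. ] depth: [422.2 150.7  51.6]
barends (384, 201) [475.4 -31.6 133. ] depth: [478.5 -31.2 119.1]
barends (365, 256) [537.  -33.4 133. ] depth: [537.5 -33.4 131.7]
tab (535, 265) [495.2 143.4 124. ] depth: [512.3 172.6  59.8]
tab (567, 262) [481.6 175.2 124. ] depth: [510.8 241.8  -1.1]
tab (540, 276) [505.3 153.8 124. ] depth: [518.3 175.1  79.6]
tab (568, 272) [491.8 181.2 124. ] depth: [503.5 205.9  78.8]
disc (375, 220) [506.6 -33.8  98. ] depth: [497.3 -34.5 131.2]
disctop (345, 220) [516.5 -65.2  98. ] depth: [519.  -65.6  89.7]
disctop (405, 220) [496.6  -2.4  98. ] depth: [498.8  -1.6  89.3]
```

View pics/k1.png

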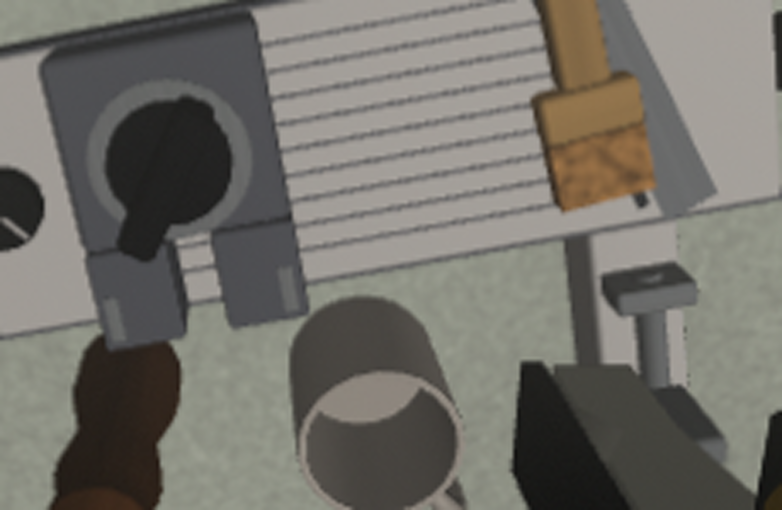

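The wrist view shows the wooden brush at (525,175), the carriage at (375,225), the clamp bar at about −2° world, and a bolt collar at (551,268). The tab is hidden by a finger. The fitted slicer origin is about (476,60), with its x axis at 28°.

```bash
cat > plan.py <<'E'
import sys
from h import *
np.set_printoptions(precision=1,suppress=True)
def plan(x,y,z,ang=None,o=None):
    o=o or arm.get_obs();Rm=R.from_quat(o["ee_rot"])
    d=Rm.inv().apply(np.array([x,y,z])-o["tool_pos"])
    zc=Rm.as_matrix()[:,2];a=np.degrees(np.arctan2(zc[1],zc[0]))
    yaw=None if ang is None else -((ang-a+90)%180-90)
    print("tool",np.array(o["tool_pos"]),"jaw",round(a,1),"tilt",Rm.as_matrix()[:2,0].round(3),"j6",round(o["joint_positions"][5],2),"t",round(o["t"],2),"F",np.array(o["force"]),"w",o["grip_width"],"-> T",d,"yaw",yaw)
    return d
if __name__=="__main__":
    plan(*map(float,sys.argv[1:]))
E
python3 plan.py 420 116 54 122.2; python3 plan.py 509 -35 104 88
```

```text
tool [466.  -18.9 376.5] jaw 107.5 tilt [0. 0.] j6 -1.65 t 3.2 F [-0.4  0.5  0.2] w 87.59145341932447 -> T [322.5   3.4 142.5] yaw -14.700226217085543
tool [466.  -18.9 376.5] jaw 107.5 tilt [0. 0.] j6 -1.65 t 3.2 F [-0.4  0.5  0.2] w 87.59145341932447 -> T [272.5 -36.1 -28.3] yaw 19.49977378291446
```

```bash
python3 -m jog '{"grip":[1,1,1,1,1,1,1,1,1,0.2,0.2,0.2],"translation":[[40,1,40],[90,2,80],[140,3,120],[190,3,142],[240,3,142],[290,3,142],[310,3,142],[322,3,142],[322,3,142],[322,3,142],[322,3,142],[322,3,142]],"yaw":[-8,-14.7,-14.7,-14.7,-14.7,-14.7,-14.7,-14.7,-14.7,-14.7,-14.7,-14.7]}' 20; python3 plan.py 420 116 54 122.2
```

```text
t: 4.7
tool_pos: [420.8, 116.7, 54.8]
ee_rot: [0.619, -0.341, -0.619, -0.342]
force: [0.7, 0.0, -0.1]
grip_width: 63.3
tool [420.8 116.7  54.8] jaw 122.3 tilt [0. 0.] j6 -1.73 t 4.7 F [ 0.7  0.  -0.1] w 63.262128271411406 -> T [ 0.8  1.1 -0.2] yaw 0.07973807497695873
```

```bash
python3 -m jog '{"grip":[0.1,0.1,0.1,0.1,0.1,0.1,0.1,0.1],"translation":[[0,0,0],[0,0,0],[0,0,0],[-10,0,0],[-50,0,0],[-100,0,0],[-150,0,0],[-155,0,0]],"yaw":[0,0,0,0,0,0,0,0]}' 25; python3 plan.py 477 -346 210 122.2;python3 plan.py 477 -346 15.5 122.2
```

```text
t: 5.7
tool_pos: [422.2, 117.5, 213.5]
ee_rot: [0.621, -0.339, -0.618, -0.344]
force: [-0.2, -0.9, -1.6]
grip_width: 21.3
tool [422.2 117.5 213.5] jaw 122.3 tilt [0. 0.] j6 -1.73 t 5.7 F [-0.2 -0.9 -1.6] w 21.26542597693057 -> T [   1.9  201.4 -421.1] yaw 0.10565637892024426
tool [422.2 117.5 213.5] jaw 122.3 tilt [0. 0.] j6 -1.73 t 5.7 F [-0.2 -0.9 -1.6] w 21.26542597693057 -> T [ 196.4  202.9 -421.1] yaw 0.10565637892024426
```

Held (width 21, weight about 1 N). Carry it over.

```bash
python3 -m jog '{"grip":[0.1,0.1,0.1,0.1,0.1,0.1,0.1,0.1,0.1,0.1,0.1,0.1],"translation":[[0,15,-30],[0,35,-75],[0,55,-120],[0,76,-165],[0,98,-210],[0,120,-255],[0,142,-300],[0,163,-345],[0,182,-385],[0,202,-421],[0,202,-421],[0,202,-421]],"yaw":[0,0,0,0,0,0,0,0,0,0,0,0]}'; python3 wl.py b1.png board brush jar;python3 plan.py 477 -346 15.5 122.2
```

```text
t: 7.2
tool_pos: [473.9, -347.1, 208.4]
ee_rot: [-0.618, 0.342, 0.62, 0.342]
force: [0.2, 0.8, -0.3]
grip_width: 21.3
board 0.55 [ 407.5 -363.9   10.4] [341.4 106.9]
brush 0.83 [ 450.7 -363.8  213.9] [319.5 207.6]
jar 0.7 [ 325.8 -359.8   98.3] [413.8  21.9]
[ 474.6 -346.5  209.5] 7.4
tool [ 474.6 -346.5  209.5] jaw 122.3 tilt [0. 0.] j6 -0.71 t 7.4 F [-0.3  0.2 -0.4] w 21.535378529130693 -> T [194.   -2.2  -0.8] yaw 0.14538250810483078
```

View pics/b1.png

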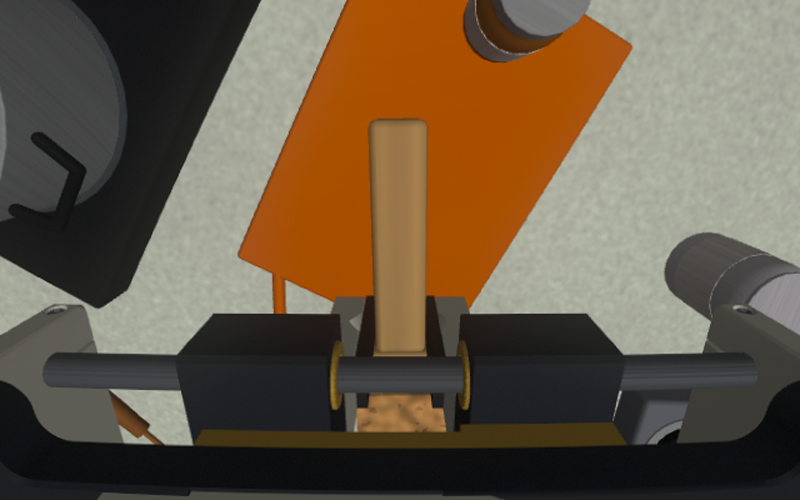

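The brush is held square at (400,240). The board's +x corner is at (240,256), its right edge runs (631,45)–(470,303), and the jar is at (525,25).

```bash
python3 - <<'E'
from h import *
import pickle
c=pickle.load(open("last.pkl","rb"))
for p in [(240,256),(335,300),(470,303),(631,45),(350,0)]: print(p,px2w(c,p[0]/1.25,p[1]/1.25,12).round(1))
E
```

```text
(240, 256) [ 589.9 -449.7   12. ]
(335, 300) [ 581.8 -353.6   12. ]
(470, 303) [ 516.1 -243.2   12. ]
(631, 45) [ 260.7 -264.1   12. ]
(350, 0) [ 354.6 -469.3   12. ]
```

```bash
python3 -m jog '{"grip":[0.1,0.1,0.1,0.1,0.1,0.1,0.1,0.1],"translation":[[40,-2,-1],[90,-2,-1],[140,-2,-1],[170,-2,-1],[185,-2,-1],[191,-2,-1],[193,-2,-1],[193,-2,-1]],"yaw":[0,0,0,0,0,0,0,0]}'
```

```text
t: 8.4
tool_pos: [475.9, -345.9, 19.5]
ee_rot: [-0.619, 0.341, 0.62, 0.341]
force: [-10.5, 11.5, 26.2]
grip_width: 21.6
```

```bash
python3 -m jog '{"grip":[0.1,0.1,0.1],"translation":[[-2,0,0],[-3,0,0],[-3,0,0]],"yaw":[0,0,0]}'; python3 plan.py 477 -346 19
```

```text
t: 8.78
tool_pos: [477.3, -347.2, 19.6]
ee_rot: [0.62, -0.341, -0.619, -0.341]
force: [-0.1, 1.1, 3.6]
grip_width: 21.6
tool [ 477.3 -347.2   19.6] jaw 122.3 tilt [ 0. -0.] j6 -0.71 t 8.78 F [-0.1  1.1  3.6] w 21.56751538464869 -> T [ 0.6 -0.3  1.2] yaw None
```

```bash
python3 -m jog '{"grip":[0.5,0.6,0.6,0.6,0.6,0.6,0.6,0.6,0.8,1],"translation":[[0,0,0],[0,0,0],[-5,0,0],[-40,0,0],[-90,0,0],[-140,0,0],[-190,0,20],[-230,0,40],[-230,0,80],[-230,0,110]],"yaw":[0,0,0,0,0,0,0,0,0,0]}'; python3 - <<'E'
from h import *
np.set_printoptions(precision=1,suppress=True)
c=cams.camera("scene");save(c,"s2.png",(120,150,450,330),2.4)
for t in ("brush","jar"):
  for r in cams.recognise(c,t): print(t,r["score"],world(c,r["point"]))
E
python3 plan.py 502 -40 300 88;python3 plan.py 509.5 -35 104 88
```

```text
t: 10.02
tool_pos: [417.3, -253.2, 250.1]
ee_rot: [0.62, -0.341, -0.619, -0.342]
force: [0.6, 0.4, 0.2]
grip_width: 67.2
brush 0.86 [537.6 372.7  17.8]
brush 0.75 [779.2 156.7  15.7]
brush 0.66 [ 497.6 -340.5   34.4]
brush 0.63 [179.3 290.6  17.9]
jar 0.58 [ 330.2 -358.6   92.6]
tool [ 417.5 -253.4  250.2] jaw 122.4 tilt [ 0. -0.] j6 -0.86 t 10.18 F [-0.1 -0.3 -0. ] w 79.1302985701663 -> T [ -49.6 -185.6  135. ] yaw 34.357155885503616
tool [ 417.5 -253.4  250.2] jaw 122.4 tilt [ 0. -0.] j6 -0.86 t 10.18 F [-0.1 -0.3 -0. ] w 79.1302985701663 -> T [ 146.4 -194.3  135.4] yaw 34.357155885503616
```

View pics/s2.png

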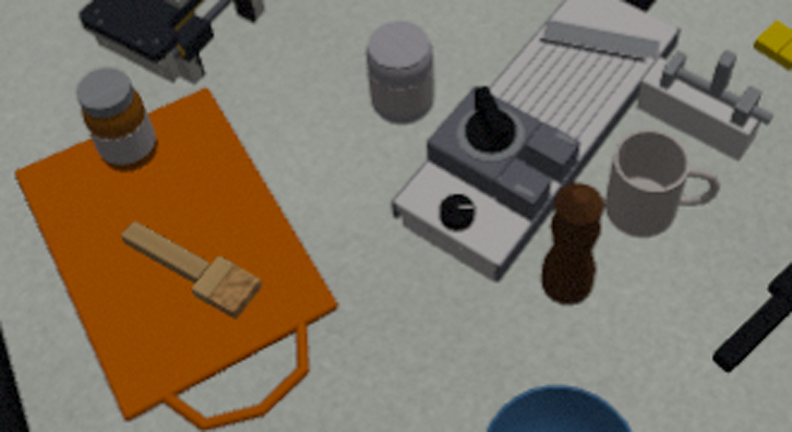

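```bash
python3 -m jog '{"grip":[1,1,1,1,1,1,1,1,1],"translation":[[0,-30,20],[0,-65,45],[0,-100,70],[0,-130,95],[0,-160,115],[0,-180,135],[0,-194,135],[0,-194,135],[0,-194,135]],"yaw":[9,18,27,34.4,34.4,34.4,34.4,34.4,34.4]}'; python3 wl.py k2.png carriage_mid clamp_grip jar;python3 plan.py 509.5 -35 104 88
```

```text
t: 11.3
tool_pos: [509.9, -37.2, 249.0]
ee_rot: [-0.49, 0.51, 0.491, 0.509]
force: [0.7, 1.3, -0.6]
grip_width: 87.7
carriage_mid 0.68 [510.7 -35.9  86.6] [323.  175.3]
clamp_grip 0.7 [505.  -28.1 112.3] [331.4 176.2]
jar 0.7 [ 329.7 -341.9   38.5] [25.   8.6]
jar 0.54 [480.1  87.8  53. ] [436.6 135.6]
[509.8 -37.  249.3] 11.5
tool [509.8 -37.  249.3] jaw 87.8 tilt [0. 0.] j6 -1.92 t 11.5 F [-1.3 -0.  -0. ] w 87.8850034647144 -> T [145.3   0.4   2. ] yaw -0.1712636085401158
```

View pics/k2.png

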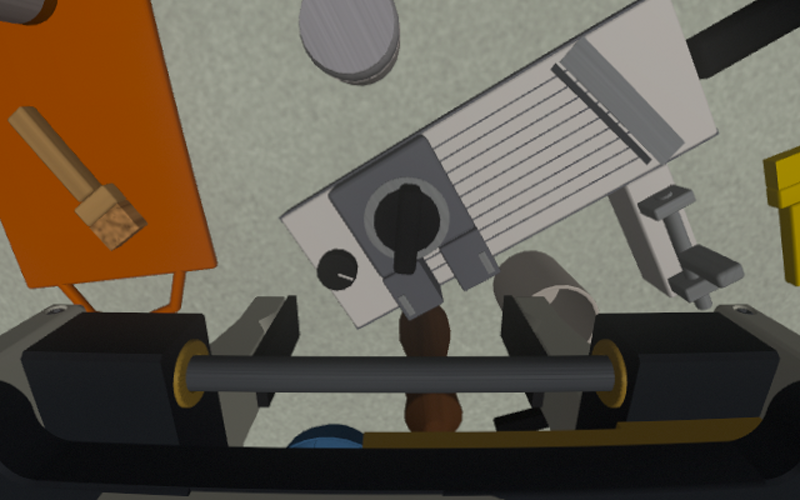

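The bar runs from (411,185) to (404,273), and the bolt tab's top is at about (712,266). The brush lies flat on the board at (80,180).

```bash
python3 - <<'E'
from h import *
import pickle
c=pickle.load(open("last.pkl","rb"))
f=lambda u,v,z=None:px2w(c,u/1.25,v/1.25,z).round(1)
for n,z,pts in [("bar",133,[(401,185),(418,185),(396,271),(413,273)]),("tab",124,[(684,256),(695,245),(745,268),(735,284),(715,266)]),("cyl",None,[(348,30),(300,30),(395,30)]),("blade deck corner",52,[(717,132)]),("deck",52,[(281,217),(360,328)]),("mug",90,[(565,310)])]:
  for p in pts: print(n,p,f(*p,z),f(*p))
E
```

```text
bar (401, 185) [474.7 -36.7 133. ] [479.2 -36.9 108.1]
bar (418, 185) [475.1 -25.4 133. ] [480.2 -24.4 104.9]
bar (396, 271) [536.5 -42.6 133. ] [537.6 -42.7 130.3]
bar (413, 273) [538.5 -30.5 133. ] [539.2 -30.5 131.2]
tab (684, 256) [536.7 172.8 124. ] [553.3 203.7  82. ]
tab (695, 245) [528.3 179.8 124. ] [546.2 217.3  74.8]
tab (745, 268) [548.6 224.1 124. ] [603.2 339.2  -1.4]
tab (735, 284) [561.7 218.9 124. ] [ 6.217e+02  3.308e+02 -4.000e-01]
tab (715, 266) [545.9 199.1 124. ] [551.3 209.7 111.2]
cyl (348, 30) [373.  -68.9 100. ] [373.  -68.9 100. ]
cyl (300, 30) [ 371.4 -101.6   99.7] [ 371.4 -101.6   99.7]
cyl (395, 30) [425.4 -35.3 406.5] [425.4 -35.3 406.5]
blade deck corner (717, 132) [452.1 236.2  52. ] [452.1 236.9  51.1]
deck (281, 217) [ 513.8 -145.2   52. ] [ 514.  -145.5   51.2]
deck (360, 328) [627.9 -82.3  52. ] [628.8 -82.5  50.5]
mug (565, 310) [595.9 100.4  90. ] [626.8 125.1  32.5]
```

```bash
python3 -m jog '{"grip":[1,1,1,1,1,0.1,0.1,0.1,0.1,0.1,0.1,0.1],"translation":[[40,2,2],[80,2,2],[115,2,2],[135,2,2],[142,2,2],[142,2,2],[142,2,2],[142,2,2],[142,2,2],[142,2,2],[142,2,2],[142,2,2]],"yaw":[2.8,2.8,2.8,2.8,2.8,2.8,2.8,2.8,2.8,2.8,2.8,2.8]}' 50; python3 plan.py 507.5 -34.5 107 85
```

```text
t: 13.0
tool_pos: [508.1, -34.3, 107.2]
ee_rot: [-0.478, 0.521, 0.478, 0.521]
force: [-0.3, 0.1, -0.4]
grip_width: 23.0
tool [508.1 -34.3 107.2] jaw 85.1 tilt [-0.  0.] j6 -1.98 t 13.0 F [-0.3  0.1 -0.4] w 22.9975935766892 -> T [ 0.2  0.5 -0.3] yaw 0.07834175348736494
```

```bash
python3 -m jog '{"grip":[0.1,0.1,0.1,0.1,0.1,0.1,0.1,0.1,0.1,0.1],"translation":[[0,0,0],[0,0,0],[0,0,0],[0,0,0],[0,0,0],[0,0,0],[0,0,0],[0,0,0],[0,0,0],[0,0,0]],"yaw":[0,0,-5,-15,-25,-35,-45,-55,-62,-62]}' 50; python3 plan.py 508 -34 107 ; python3 -c "
from h import *; print(arm.get_obs()['moment'])"
```

```text
t: 14.25
tool_pos: [509.0, -33.9, 107.1]
ee_rot: [0.679, -0.2, -0.678, -0.201]
force: [5.4, 1.7, -7.0]
grip_width: 15.9
tool [509.  -33.9 107.1] jaw 147.0 tilt [0. 0.] j6 -0.89 t 14.25 F [ 5.4  1.7 -7. ] w 15.880872123696502 -> T [0.1 0.6 0.8] yaw None
[ 0.43545914 -1.96028444  0.1388702 ]
```

```bash
python3 -c "
from h import *
for d in(60,120,200): print(tool(np.array([-.477,.879,0])*d))"
```

```text
[-1.65869001e-02 -2.86851105e+01  5.27046123e+01]
[-3.31738002e-02 -5.73702211e+01  1.05409225e+02]
[-5.52896670e-02 -9.56170351e+01  1.75682041e+02]
```

```bash
python3 -m jog '{"grip":[0.1,0.1,0.1,0.1,0.1],"translation":[[0,-4,7.3],[0,-10,18],[0,-19,35],[0,-28.7,52.7],[0,-28.7,52.7]],"yaw":[0,0,0,0,0]}'; python3 plan.py 508 -34 107
```

```text
t: 14.88
tool_pos: [479.6, 20.0, 107.1]
ee_rot: [0.678, -0.2, -0.678, -0.202]
force: [4.3, 4.8, -7.8]
grip_width: 15.8
tool [479.6  20.  107.1] jaw 147.0 tilt [0. 0.] j6 -1.03 t 14.88 F [ 4.3  4.8 -7.8] w 15.837595367264264 -> T [  0.1  29.8 -53.2] yaw None
```

```bash
python3 -m jog '{"grip":[0.1,0.1,0.1,0.1,0.1,0.1,0.1,0.1,0.1,0.1],"translation":[[0,-5,9],[0,-14,26],[0,-25,46],[0,-36,66],[0,-47,86],[0,-56,103],[0,-62,114],[0,-66,121],[0,-67,123],[0,-67,123]],"yaw":[0,0,0,0,0,0,0,0,0,0]}'; python3 plan.py 508 -34 107
```

```text
t: 16.12
tool_pos: [414.1, 140.3, 107.2]
ee_rot: [0.679, -0.202, -0.677, -0.2]
force: [16.1, -9.1, -13.7]
grip_width: 15.6
tool [414.1 140.3 107.2] jaw 147.0 tilt [ 0. -0.] j6 -1.36 t 16.12 F [ 16.1  -9.1 -13.7] w 15.573302580790779 -> T [   0.8   95.  -173.8] yaw None
```

```bash
python3 -m jog '{"grip":[0.1,0.1,0.1],"translation":[[0,-0.5,1],[0,-0.7,1.3],[0,-0.7,1.3]],"yaw":[0,0,0]}'; python3 plan.py 508 -34 107
```

```text
t: 16.5
tool_pos: [413.9, 140.5, 107.2]
ee_rot: [0.679, -0.202, -0.677, -0.2]
force: [23.5, -16.0, -15.3]
grip_width: 16.1
tool [413.9 140.5 107.2] jaw 147.0 tilt [ 0. -0.] j6 -1.37 t 16.5 F [ 23.5 -16.  -15.3] w 16.092772762539724 -> T [   1.2   95.  -174. ] yaw None
```

```bash
python3 -m jog '{"grip":[0.1,0.1,0.1,0.1,0.1,0.1,0.1,0.1,0.1],"translation":[[0,0.5,-1],[0,0.5,-1],[0,0.5,-1],[0,0.5,-1],[0,0.5,-1],[0,0.5,-1],[0,0.5,-1],[0,0.5,-1],[0,0.5,-1]],"yaw":[5,15,25,35,45,54,60,60,60]}' 60; python3 plan.py 508 -34 107;  python3 -c "
from h import *; print(arm.get_obs()['moment'])"
```

```text
t: 17.62
tool_pos: [413.6, 141.6, 107.3]
ee_rot: [-0.487, 0.513, 0.486, 0.514]
force: [11.7, -4.2, -9.7]
grip_width: 15.7
tool [413.6 141.6 107.3] jaw 86.9 tilt [ 0. -0.] j6 -2.41 t 17.62 F [11.7 -4.2 -9.7] w 15.730627376803533 -> T [   0.6 -103.8 -170.3] yaw None
[-1.28001896 -4.02911329 -0.01111868]
```

```bash
python3 -m jog '{"grip":[0.1,0.1,0.1,0.1],"translation":[[0,0,0],[0,0,0],[0,0,0],[0,0,0]],"yaw":[3,6,6,6]}' 60; python3 plan.py 508 -34 107;  python3 -c "
from h import *; print(arm.get_obs()['moment'])"
```

```text
t: 18.12
tool_pos: [413.6, 141.7, 107.4]
ee_rot: [-0.459, 0.538, 0.458, 0.538]
force: [11.2, -2.9, -9.2]
grip_width: 15.6
tool [413.6 141.7 107.4] jaw 80.9 tilt [ 0. -0.] j6 -2.52 t 18.12 F [11.2 -2.9 -9.2] w 15.57359016113724 -> T [   0.6 -120.9 -158.7] yaw None
[-1.04608385 -3.94887864  0.04248078]
```

```bash
for i in 1; do python3 -m jog '{"grip":[0.1,0.1,0.1,0.1],"translation":[[0,0,0],[0,0,0],[0,0,0],[0,0,0]],"yaw":[3,6,6,6]}' 60; python3 plan.py 508 -34 107;  python3 -c "
from h import *; print(arm.get_obs()['moment'])"; done
```

```text
t: 18.62
tool_pos: [413.7, 141.9, 107.5]
ee_rot: [-0.431, 0.561, 0.43, 0.562]
force: [10.1, -2.4, -8.2]
grip_width: 15.6
tool [413.7 141.9 107.5] jaw 75.0 tilt [ 0. -0.] j6 -2.62 t 18.62 F [10.1 -2.4 -8.2] w 15.62674435042622 -> T [   0.7 -136.7 -145.4] yaw None
[-0.88271477 -3.67127453  0.3711744 ]
```

```bash
python3 -m jog '{"grip":[0.1,0.1,0.1,0.1],"translation":[[0,0,0],[0,0,0],[0,0,0],[0,0,0]],"yaw":[3,6,6,6]}' 60; python3 plan.py 508 -34 107;  python3 -c "
from h import *; print(arm.get_obs()['moment'])"
```

```text
t: 19.12
tool_pos: [413.3, 142.0, 107.5]
ee_rot: [-0.401, 0.582, 0.401, 0.583]
force: [6.2, -0.1, -5.3]
grip_width: 16.5
tool [413.3 142.  107.5] jaw 69.1 tilt [ 0. -0.] j6 -2.72 t 19.12 F [ 6.2 -0.1 -5.3] w 16.52390486645505 -> T [   0.7 -151.3 -130.6] yaw None
[-0.14955326 -2.26183906  1.44383045]
```

The moment about z jumped to 1.4 N·m, so the stop is reached and firm. Release, rise and look at the bolt.

```bash
python3 -m jog '{"grip":[0.1,0.6,1,1,1,1,1,1,1,1],"translation":[[0,0,0],[0,0,0],[0,0,0],[0,0,0],[-10,0,0],[-40,0,0],[-80,0,0],[-120,0,0],[-150,0,0],[-150,0,0]],"yaw":[-5,-5,-5,-5,-5,-5,-5,-5,-5,-5]}';python3 wl.py k3.png carriage_mid clamp_grip bolt_tab; python3 plan.py 546 199 130 118.5
```

```text
t: 20.38
tool_pos: [413.5, 142.6, 260.4]
ee_rot: [-0.426, 0.563, 0.426, 0.566]
force: [0.3, -0.6, -1.4]
grip_width: 87.1
carriage_mid 0.74 [417.7 141.7  88.3] [320.9 175.2]
bolt_tab 0.7 [522.3 195.   70.4] [389. 242.]
[412.  141.5 256.7] 20.575
tool [412.  141.5 256.7] jaw 74.1 tilt [-0. -0.] j6 -2.64 t 20.57 F [ 0.7  0.  -1.2] w 87.42888663300344 -> T [ 126.5 -113.2   92.2] yaw -44.43801694342477
```

View pics/k3.png

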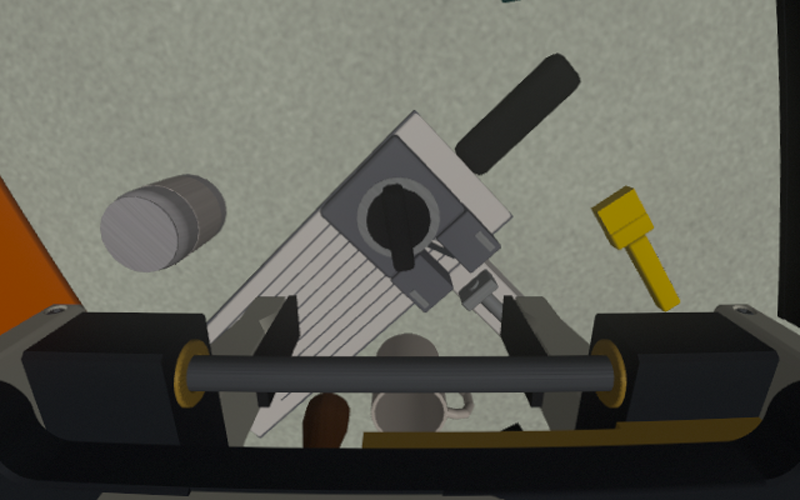

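The carriage is home, with the clamp at (400,225). The tab is still hidden by the finger. I'll go above it and look.

```bash
python3 -m jog '{"grip":[1,1,1,1,1,1,1,1],"translation":[[0,-25,20],[0,-60,45],[0,-90,70],[0,-113,92],[0,-113,92],[0,-113,92],[0,-113,92],[0,-113,92]],"yaw":[-9,-18,-27,-36,-44.4,-44.4,-44.4,-44.4]}';python3 wl.py t1.png bolt_tab carriage_mid clamp_grip; python3 plan.py 546 199 98 118.5
```

```text
t: 21.58
tool_pos: [546.1, 199.2, 257.4]
ee_rot: [0.607, -0.362, -0.607, -0.362]
force: [0.4, 0.2, 0.1]
grip_width: 87.5
bolt_tab 0.9 [547.4 203.8  71.3] [324.7 172.8]
bolt_tab 0.63 [420.  149.8  98.4] [340.5  28.5]
carriage_mid 0.86 [442.2 147.2  87.8] [325.6  51.9]
clamp_grip 0.64 [420.6 148.2 100. ] [338.7  27.9]
[546.2 199.3 257.5] 21.775
tool [546.2 199.3 257.5] jaw 118.4 tilt [0. 0.] j6 -1.76 t 21.77 F [-0.1 -0.  -0.3] w 87.75951700260151 -> T [159.5   0.4  -0.2] yaw -0.05179182468266674
```

View pics/t1.png

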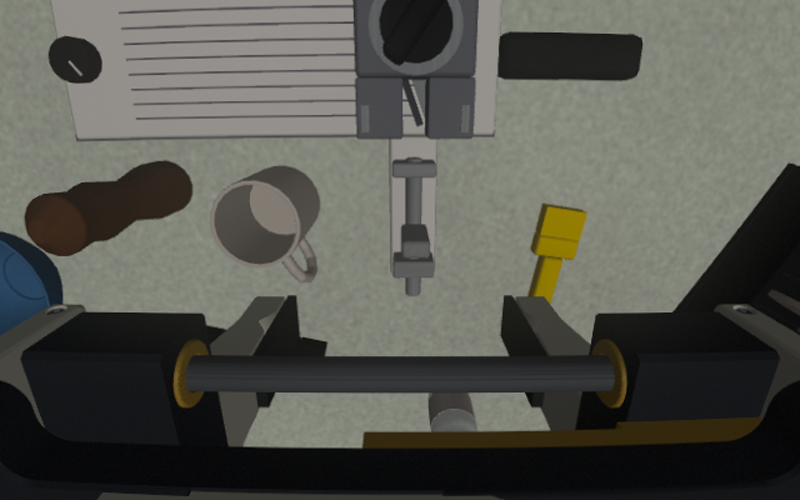

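The slot at (415,110) lines up with the rod at x≈413. The tab is at (415,242), just inside the outer collar.

```bash
python3 - <<'E'
from h import *
import pickle
c=pickle.load(open("last.pkl","rb"))
ex=np.array([.8785,.4777]);ey=np.array([-.4777,.8785]);O=np.array([476,60])
S=lambda w:((w[:2]-O)@ex,(w[:2]-O)@ey,w[2])
print("cam",world(c,[0,0,0]))
for p in [(415,228),(415,234),(404,234),(427,234),(415,244),(415,250),(415,256),(414,264),(414,169),(393,169),(434,169),(413,290)]:
  w=px2w(c,p[0]/1.25,p[1]/1.25);print(p,w.round(1),np.round(S(w),1))
E
```

```text
cam [471.60772567 157.38309226 414.79302992]
(415, 228) [549.1 213.1  88.1] [137.3  99.5  88.1]
(415, 234) [549.2 212.4 105.9] [137.1  98.9 105.9]
(404, 234) [553.4 204.9 105.2] [137.3  90.3 105.2]
(427, 234) [557.6 231.9  51.4] [153.8 112.   51.4]
(415, 244) [551.7 213.2 122.8] [139.7  98.4 122.8]
(415, 250) [555.9 215.5 122.7] [144.5  98.4 122.7]
(415, 256) [560.2 217.9 122.4] [149.4  98.5 122.4]
(414, 264) [580.2 229.7  79.2] [172.6  99.3  79.2]
(414, 169) [507.9 189.6  80. ] [90.  98.6 80. ]
(393, 169) [516.1 174.7  79.3] [90.  81.6 79.3]
(434, 169) [500.1 203.8  80.8] [ 89.9 114.8  80.8]
(413, 290) [605.2 242.7  72. ] [200.8  98.8  72. ]
```

```bash
python3 plan.py 556 215.5 98 118.5; python3 -c "
from h import *
print(tool(np.array([-.8785,-.4777,0])*60))"
```

```text
tool [546.2 199.3 257.5] jaw 118.4 tilt [0. 0.] j6 -1.76 t 21.77 F [-0.1 -0.  -0.3] w 87.75951700260151 -> T [159.5 -16.2   9.6] yaw -0.05179182468266674
[-2.92563100e-02  5.99987087e+01 -9.18529708e-02]
```

```bash
python3 -m jog '{"grip":[1,1,1,1,1,0.15,0.15,0.15,0.15,0.15,0.15],"translation":[[40,-10,8],[85,-16,10],[125,-16,10],[150,-16,10],[159,-16,10],[159,-16,10],[159,-16,10],[159,-16,10],[159,-16,10],[159,-16,10],[159,-16,10]],"yaw":[0,0,0,0,0,0,0,0,0,0,0]}' 30; python3 plan.py 556 215.5 98
```

```text
t: 23.15
tool_pos: [555.7, 215.8, 98.3]
ee_rot: [0.608, -0.362, -0.608, -0.362]
force: [0.6, -0.3, -0.3]
grip_width: 33.5
tool [555.7 215.8  98.3] jaw 118.5 tilt [0. 0.] j6 -1.77 t 23.15 F [ 0.6 -0.3 -0.3] w 33.53991223898341 -> T [ 0.3 -0.2 -0.4] yaw None
```

```bash
python3 -m jog '{"grip":[0.15,0.15,0.15,0.15,0.15,0.15,0.15,0.15,0.15,0.15],"translation":[[0,0,0],[0,0,0],[0,0,0],[0,4,0],[0,9,0],[0,15,0],[0,22,0],[0,30,0],[0,30,0],[0,30,0]],"yaw":[0,0,0,0,0,0,0,0,0,0]}' 30; python3 plan.py 556 215.5 98
```

```text
t: 24.4
tool_pos: [528.6, 202.7, 98.3]
ee_rot: [-0.607, 0.361, 0.608, 0.362]
force: [-4.4, 6.1, 1.8]
grip_width: 21.8
tool [528.6 202.7  98.3] jaw 118.5 tilt [-0.  0.] j6 -1.78 t 24.4 F [-4.4  6.1  1.8] w 21.767824161775074 -> T [  0.3 -30.1  -1.8] yaw None
```

```bash
python3 -m jog '{"grip":[0.15,0.15,0.15,0.15,0.15,0.15],"translation":[[0,4,0],[0,9,0],[0,14,0],[0,18,0],[0,20,0],[0,20,0]],"yaw":[0,0,0,0,0,0]}'; python3 plan.py 556 215.5 98
```

```text
t: 25.15
tool_pos: [511.6, 193.4, 98.3]
ee_rot: [-0.607, 0.361, 0.608, 0.362]
force: [-4.2, 6.7, 0.4]
grip_width: 21.7
tool [511.6 193.4  98.3] jaw 118.5 tilt [0. 0.] j6 -1.79 t 25.15 F [-4.2  6.7  0.4] w 21.711374765105223 -> T [  0.4 -49.6  -1.8] yaw None
```

```bash
python3 -m jog '{"grip":[0.15,0.15,0.15,0.15,0.15],"translation":[[0,3,0],[0,5,0],[0,7,0],[0,8,0],[0,8,0]],"yaw":[0,0,0,0,0]}' 40; python3 plan.py 556 215.5 98
```

```text
t: 25.78
tool_pos: [507.1, 191.1, 98.4]
ee_rot: [0.608, -0.359, -0.607, -0.364]
force: [7.5, 8.7, -10.1]
grip_width: 21.8
tool [507.1 191.1  98.4] jaw 118.5 tilt [0. 0.] j6 -1.79 t 25.77 F [  7.5   8.7 -10.1] w 21.814634701095727 -> T [  0.7 -54.6  -1.9] yaw None
```

Stopped at about 55 mm with the opposing force rising. One more firm nudge, then release and lift.

```bash
python3 -m jog '{"grip":[0.15,0.15,0.15],"translation":[[0,2,0],[0,3,0],[0,3,0]],"yaw":[0,0,0]}'; python3 plan.py 556 215.5 98; python3 -m jog '{"grip":[0.15,0.6,1,1,1,1,1,1,1,1],"translation":[[0,-4,0],[0,-4,0],[0,-4,0],[0,-4,0],[-15,-4,0],[-55,-10,0],[-100,-30,0],[-150,-50,0],[-160,-60,0],[-160,-60,0]],"yaw":[0,0,0,0,0,0,0,0,0,0]}'
python3 wl.py t2.png bolt_tab carriage_mid clamp_grip
python3 - <<'E'
from h import *
import pickle
c=cams.camera("scene");a=cv2.resize(c["img"][130:330,100:500],(800,400))
d=pickle.load(open("last.pkl","rb"))["img"][0:300,100:500]
b=cv2.resize(d,(267,200));out=np.zeros((600,800,3),np.uint8);out[:400]=a;out[400:,:267]=b
s=cams.camera("side")["img"][100:300,230:430];out[400:,300:500]=s
cv2.imwrite("pics/fin.png",out[...,::-1])
E
```

```text
t: 26.15
tool_pos: [506.9, 191.0, 98.4]
ee_rot: [0.609, -0.358, -0.606, -0.365]
force: [18.8, 10.6, -21.4]
grip_width: 21.6
tool [506.9 191.   98.4] jaw 118.5 tilt [0. 0.] j6 -1.8 t 26.15 F [ 18.8  10.6 -21.4] w 21.577287328893313 -> T [  1.  -54.9  -2. ] yaw None
t: 27.4
tool_pos: [555.1, 215.5, 259.2]
ee_rot: [0.608, -0.361, -0.607, -0.362]
force: [0.4, 0.2, -0.7]
grip_width: 87.5
bolt_tab 0.89 [506.3 181.9  70.3] [315.5 113.1]
carriage_mid 0.58 [447.9 150.5  84.6] [315.3  41.6]
clamp_grip 0.9 [429.  154.  100.3] [328.7  21. ]
[553.8 214.6 257. ] 27.6
```

View pics/t2.png

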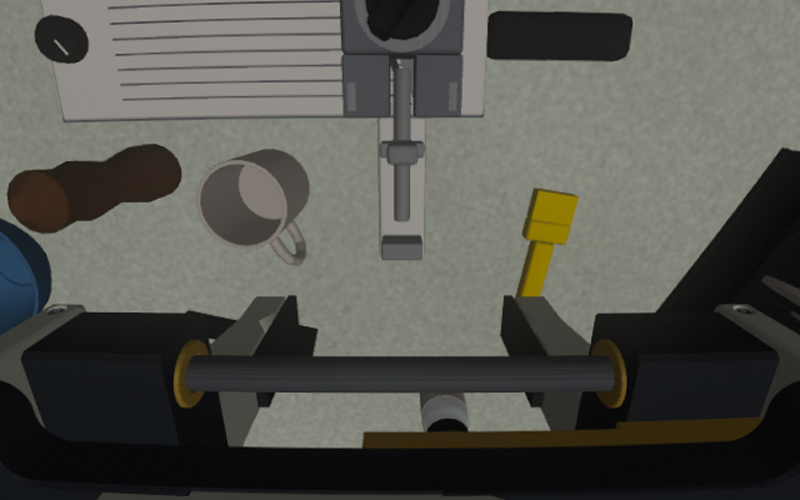

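View pics/fin.png

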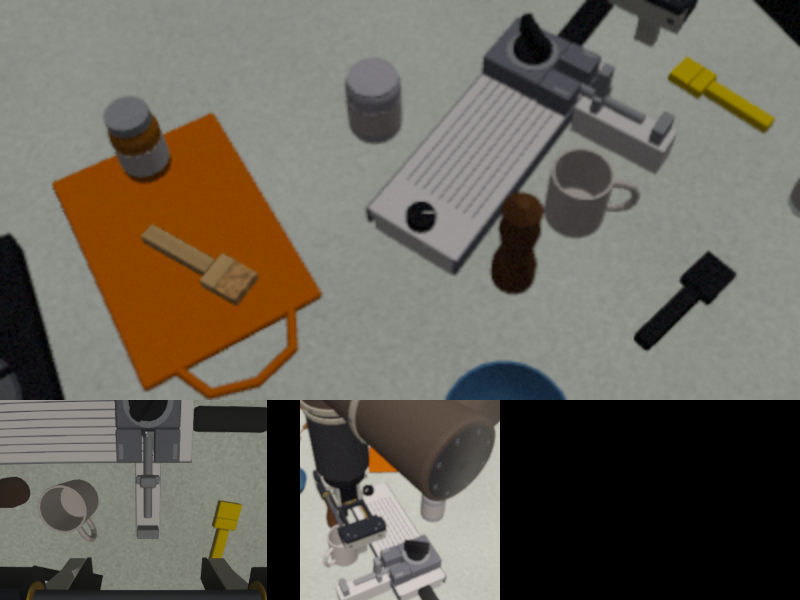

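The pictures show the rod deep in the slot at (400,80), with the tab over the inner collar at (402,150). The carriage is home, the brush is flat on the board, and the dial, jar, mill and mug have not moved.

```bash
python3 -c "
from plant import arm; print(arm.hand_in())"
```

```text
the job is handed in; nothing more can be done
None
```

The job is done and handed in at about 28 s of the 72 s allowed, with the arm clear of everything. The steps ran in the order you gave:

1. **Brush:** I moved the wooden brush from the slicer deck to the chopping board. It lies flat there in the later pictures.
2. **Clamp loosened:** I turned the knob about 62° anticlockwise.
3. **Carriage:** It slid about 199 mm and stopped. Pushing harder raised the force to about 25 N with almost no movement, so it is home at the end stop.
4. **Clamp tightened:** I turned the knob clockwise until the torque jumped from about 0.4 to 1.4 N·m. That was about 10° past where it started, so I take it to be at the tight stop.
5. **Bolt:** It moved about 55 mm and stopped firmly. The last picture shows the rod deep in the carriage slot.

The last pictures show the dial mark, jar, mill and mug where they were.

- **Brush placement:** It touched the board about 4 mm earlier than I expected, with the wrist force peaking near 30 N for a moment. I backed off before letting go.
- **Bolt tab:** In the last picture it stands over the inner collar, which is odd for the given heights. The travel and the firm stop still match fully in.

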